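Close the board test press until its catch holds

ROBOT

A 6-joint arm with a two-finger parallel gripper is mounted at the origin on a cart in front of the work surface, level with it; the furniture and walls round the work are solid. World frame = base frame: x ahead of the robot, y to its left, z up, the work surface at z = 0. Lengths are in mm, angles in rad, forces in N, time in s.
With the tool pointing down it reaches from about 300 to 775 mm from the base axis. Payload 14.6 kg.
Tool frame: the origin (TCP) lies midway between the tips of the shut fingers; the grasp point (between the pads) lies 19 mm behind it (manip.grasp_offset is the distance from the TCP to the grasp point, in mm); z points along the fingers, y is the line along which they close (so a half turn about z gives the same grasp; the last joint's range is limited). The gripper opens to 94 mm and grips with 3 to 60 N. Pads are 16 mm wide; open, the fingers measure 119 mm over their backs; the gripper's body (75 mm by 177 mm) begins 78 mm behind the grasp point.
Start: joints at [-0.067, 0.3, 1.521, -0, 1.321, -0.067], TCP at [549.99, -0.002, 205.446] pointing down, gripper open.
Joint ranges: [-3.03, 3.03], [-0.79, 2.21], [0.23, 2.52], [-1.04, 4.18], [0, 3.07], [-2.55, 2.55]. Speed limits (rad/s): [2.22, 2.22, 2.57, 3.14, 3.14, 3.14].

INTERFACE

Orientations are given as [roll, pitch, yaw] about the fixed x, y, z axes, in that order (R = Rz(yaw) Ry(pitch) Rx(roll)).
In Python, from cell import manip, viewer gives the robot as it stands. The module is installed in compiled form; this text tells all that it offers.
- The arm moves only by the tool move_arm, never from a script. Its argument "moves" is a list of rows, each a list of 4 numbers: the shift along the tool's x, y, z in m, then the turn about the tool's z in rad. A call has 1 to 12 rows; each row is the pose to reach, as a shift and turn from the pose commanded when the call began, along the tool's axes at that moment; what a row does not reach only later rows make up. A row lasts 1/10 s, in which the tool goes at most 50 mm and 8.59 degrees, less where a joint would pass 70% of its speed; a pose out of reach is approached as far as the arm can. A call with a gripper value outside its range is refused whole. "jaw" is the finger opening in m, from 0 to 0.094, set as the call begins (left out, the last holds). The fingers move at their own pace and stop on an object; "squeeze" is the grip in N (left out, the last holds). Time passes only in rows, so rows that repeat a pose let the fingers close. It gives the time, the measured TCP pose, the force, the opening and the grip force at its end, in the units of the state.
- manip.read_state(): the state, without advancing time (a new reading comes with each control period).
- viewer.camera(name): name is "scene" or "side" or "wrist"; returns a dict with "frame" (480x640x3 uint8, blue, green, red), "z_map" (480x640 float32, mm along the optical axis (not along the pixel's ray), 0 where there is no reading), "fx", "fy", "cx", "cy" (pixels), "D" ([k1, k2, p1, p2, k3] as OpenCV has them; the pictures are not rectified), "origin" and "orientation" of the camera in the world. Camera axes: x right, y down, z forward; pixel columns grow to the right and rows downward; lengths in mm; the calibration is good to about 2 mm. A picture is of the moment at which its call begins.
- manip.sign_off(): hands the job in; it is judged then, once.
The state is a dict: "clock": time; "joints": joint angles; "qd": joint speeds; "effort": joint torques, N m; "eef_pos": TCP position; "eef_rot": TCP orientation; "wrist_force": force on the tool from outside, world axes, zero at the start; "moment": the same for the moment, N m; "finger_gap": finger opening in mm; "finger_force": force on a finger pad.
Only numpy, scipy, OpenCV 4.12 (cv2) and the standard library are available. Lean on these libraries where they do the work, as an engineer would, in place of code of your own. Each camera call takes 0.05 s, during which the arm holds its last target. There are 200 camera calls.

TASK

Push the sled with the circuit board fully home into the test press, then press the spring plunger's mushroom head down to its stop, so that the hidden catch takes it and it stays down after you let go. The stop is set to a different depth every time, so go by feel and do not force it once it has bottomed; leave the things beside the press where they are.

Things in the scene. Friction and masses are not known exactly. Their poses are not given: they have to be found in the camera images.
- press: the fixed board test press: an aluminium base plate 215 x 120 x 12 mm with a back column 100 mm wide and a grey head housing on it (housing: x -35 to +73 mm, y +-38 mm, z 110 to 190 mm in this frame). Origin on the mat directly under the plunger's axis; x points to the column at the back, -x to the open front from which the sled sticks out, z up. Base plate spans x -135 to +80 mm.
- sled (a joint): how far the black sled that carries the circuit board is slid out to the front, along the press's -x (m): 0 = fully home against its back stop, starts 0.030 to 0.055 out. It runs between guides with about 2 N of friction and stays where it is left.
- sled_lip (a point): centre of the front face of the sled's upright lip, the place to push: the lip is 66 mm wide (along y), 10 mm thick and stands up to 48 mm above the mat; this point is 34 mm above the mat and, with the sled home, 115 mm in front of the plunger's axis.
- plunger_top (a point): middle of the top of the plunger's black mushroom head, 50 mm in diameter, slightly domed, 268 mm above the mat when up. It moves straight down.
- plunger (a joint): how far the plunger is pressed (m): 0 = up. Its spring pushes back with 5 N at the top, 12 N at the bottom, some N more for a moment at the catch. The hidden catch takes hold somewhere between 0.015 and 0.047; the stop, a rubber buffer (10 N per mm), begins 2 mm further down. About 20 to 25 N is right at the stop; over 40 N damages it. Not caught, the plunger springs back.
- tip_tin: bystander: black round tin with brass wool, 62 mm across, 37 mm high, beside the press; origin at the centre of its underside
- pliers_blue: bystander: needle-nose pliers with blue grips, 166 x 50 x 10 mm, lying beside the press; origin under the middle
- driver: bystander: flat screwdriver with a red handle, 178 x 26 x 25 mm, lying beside the press; origin under the middle

How it is judged:
By the outcome, as a careful person would: the job done as asked, in the order asked, and still so for the second after the job is handed in, with the robot touching nothing.
It also fails if it takes over 42 s, if anything falls off the work surface, if the arm or the gripper's body presses on something with over 40 N, if the wrist force passes 120 N, or if a joint passes its speed limit or range.

## Working session

There is one attempt and no reset: what is moved stays moved. The work goes in short steps, Python scripts to look and compute and a tool call to move; the robot and the scene stay as the last step left them, time stands still between calls to the robot, and variables do not carry over. Pictures are saved under pics/ and viewed, at most 10 in all, crops included, and the job is handed in when it is done.

Besides the shell and the picture viewer there is one more tool, called after ">>>" as name([rows], argument=value, ...), one row to a line, values as JSON. move_arm: Moves the arm, as the interface text tells. Its arguments: {"type":"object","properties":{"moves":{"type":"array"},"jaw":{"type":"number"},"squeeze":{"type":"number"}},"required":["moves"]}

```bash
mkdir -p pics
cat > h.py <<'E'
import numpy as np, cv2
from cell import manip, viewer
from scipy.spatial.transform import Rotation as R
def shot(n,f):
    c=viewer.camera(n); cv2.imwrite(f'pics/{f}.png',c['frame']); np.save(f'pics/{f}.npy',c,allow_pickle=True); return c
def load(f): return np.load(f'pics/{f}.npy',allow_pickle=True).item()
def Rc(c):
    o=np.array(c['orientation'],float); return o if o.shape==(3,3) else R.from_euler('xyz',o).as_matrix()
def ray(c,u,v):
    K=np.array([[c['fx'],0,c['cx']],[0,c['fy'],c['cy']],[0,0,1.]])
    p=cv2.undistortPoints(np.array([[[u,v]]],float),K,np.array(c['D'],float))[0,0]
    return Rc(c)@np.array([p[0],p[1],1])
def atz(c,u,v,z):
    d=ray(c,u,v); o=np.array(c['origin']); return o+d*(z-o[2])/d[2]
def dep(c,u,v): 
    return np.array(c['origin'])+ray(c,u,v)*float(np.median(c['z_map'][v-1:v+2,u-1:u+2]))
def tri(c1,p1,c2,p2):
    A=[];b=[]
    for c,p in((c1,p1),(c2,p2)):
        d=ray(c,*p);d/=np.linalg.norm(d);M=np.eye(3)-np.outer(d,d);A.append(M);b.append(M@np.array(c['origin']))
    return np.linalg.solve(sum(A),sum(b))
E
python3 - <<'E'
from h import *
for n in('scene','side','wrist'):
    c=shot(n,n+'0'); print(n,c['origin'],c['orientation'],c['fx'])
print(manip.read_state())
a=np.vstack([cv2.imread('pics/scene0.png'),])
E
```

```text
scene [-242.2866636  -901.12901787  605.44317214] [-2.00044653e+00  1.51960318e-03 -9.55845817e-01] 592.1562415325193
side [384.21899099 537.20268658 800.77992552] [-2.17365587  0.01051126 -2.94522493] 556.4549620306348
wrist [551.39618808  72.17439825 384.76187218] [2.88812736e+00 4.85357585e-04 1.05257540e-03] 429.94288675168434
{'clock': 0.15, 'joints': array([-6.66165294e-02,  3.00318104e-01,  1.52142642e+00, -1.77649243e-05,
        1.32067178e+00, -6.66219249e-02]), 'qd': array([-0.0009167 , -0.0021526 , -0.00211703, -0.00031968, -0.00041822,
        0.00040223]), 'effort': array([-2.50185103e-04, -5.31960297e+01, -3.52822959e+01,  7.07691838e-02,
        2.35654798e-02, -3.66386917e-05]), 'eef_pos': array([ 5.49811653e+02, -4.12748452e-03,  2.05035678e+02]), 'eef_rot': array([-3.14076968e+00, -3.76624812e-05,  1.57080611e+00]), 'wrist_force': array([0.13057691, 0.08590358, 0.65910288]), 'moment': array([0.06746546, 0.01763701, 0.00652906]), 'finger_force': 0.0, 'finger_gap': 93.96957694602233}
```

View pics/scene0.png

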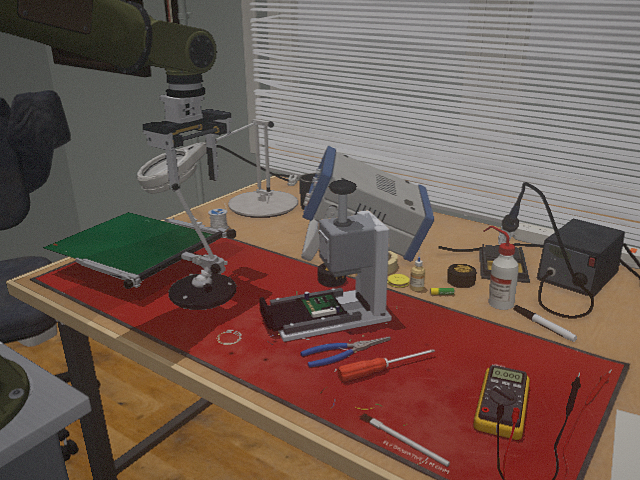

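View pics/side0.png

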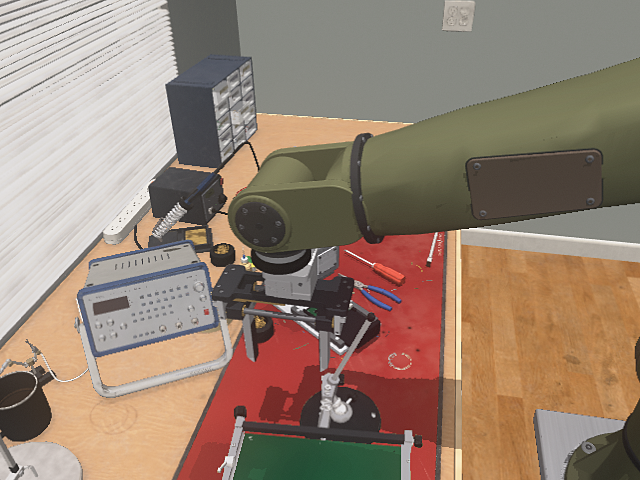

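The scene view shows the mushroom head at (343,187), the press column at (372,270) and the sled lip at about (268,312). In the side view the arm hides the press.

Run:
```python
from h import *
c=load('scene0'); f=c['frame'][165:365,240:440]
cv2.imwrite('pics/s0c.png',cv2.resize(f,(600,600),interpolation=cv2.INTER_CUBIC))
for n,(u,v) in dict(top=(343,185),column=(380,260),lip=(268,312),housing=(330,245),post=(200,280),postb=(215,290),ped=(205,255)).items(): print(n,dep(c,u,v).round(1))
```

```text
top [ 573.8 -352.2  269. ]
column [ 603.2 -415.2  129.1]
lip [ 446.2 -276.9   48.5]
housing [ 538.  -349.6  166.5]
post [474.1 -70.8  38.6]
postb [ 481.1 -104.6   23. ]
ped [504.5 -58.9  79.8]
```

View pics/s0c.png

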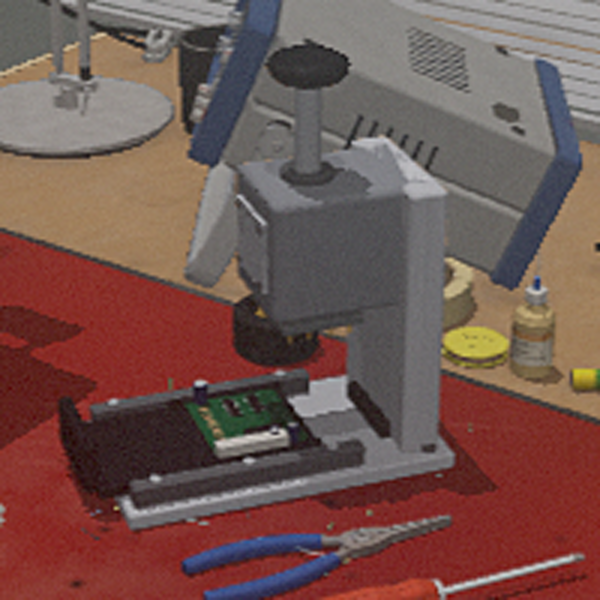

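View pics/wrist0.png

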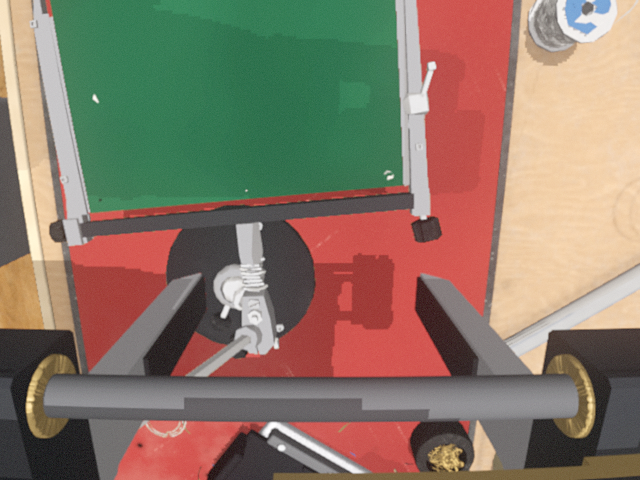

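The crop shows the lip at left (65–100, 400–490), the base plate's near edge from (128,505) to (452,455), and the head at (308,62). The wrist picture shows a helping-hand stand under the gripper, the tin at (443,445), and the press at the bottom.

Run:
```python
from h import *
c=load('scene0'); w=load('wrist0'); s=load('side0')
def C(x,y): return 240+x/3,165+y/3
a=atz(c,*C(129,507),12);b=atz(c,*C(452,457),12); print('base edge',a.round(1),b.round(1),np.linalg.norm(b-a),np.degrees(np.arctan2(*(b-a)[1::-1])))
for n,p in dict(leftrim=(268,66),rightrim=(350,66),domeTop=(308,46),dome=(308,58)).items():
    print(n,atz(c,*C(*p),266).round(1))
for n,p in dict(liptopfar=(63,400),liptopnear=(82,450)).items(): print(n,atz(c,*C(*p),48).round(1))
# point cloud of tall things
def cloud(c):
    K=np.array([[c['fx'],0,c['cx']],[0,c['fy'],c['cy']],[0,0,1.]])
    vv,uu=np.mgrid[0:480,0:640]; p=cv2.undistortPoints(np.stack([uu,vv],-1).reshape(-1,1,2).astype(float),K,np.array(c['D']))[:,0]
    z=c['z_map'].ravel(); P=np.c_[p*z[:,None],z]@Rc(c).T+np.array(c['origin']); return P,z>0
P,ok=cloud(c)
head=P[ok&(abs(P[:,0]-575)<45)&(abs(P[:,1]+352)<45)&(P[:,2]>255)&(P[:,2]<280)]; print('head',len(head),head.min(0).round(),head.max(0).round(),head.mean(0).round(1))
for x0 in range(250,900,50):
    row=[]
    for y0 in range(-550,150,50):
        m=ok&(P[:,0]>=x0)&(P[:,0]<x0+50)&(P[:,1]>=y0)&(P[:,1]<y0+50)&(P[:,2]<330)
        row.append(int(P[m,2].max()) if m.sum() else -1)
    print(x0,row)
for p in((170,170),(205,160),(150,185),(205,150),(180,195)):print(p,dep(c,*p).round())
```

```text
base edge [ 448.5 -308.3   12. ] [ 610.2 -439.1   12. ] 207.9136059960136 -38.97857499259988
leftrim [ 558.5 -333.8  266. ]
rightrim [ 585.8 -372.9  266. ]
domeTop [ 602.1 -332.4  266. ]
dome [ 583.7 -344.8  266. ]
liptopfar [ 476.9 -233.1   48. ]
liptopnear [ 438.2 -282.2   48. ]
head 320 [ 558. -368.  255.] [ 604. -322.  270.] [ 575.4 -348.8  264.9]
250 [1, 0, 0, 0, 1, 0, 0, 1, 1, 0, 1, 1, 2, 1]
300 [7, 5, 3, 3, 3, 3, 4, 3, 4, 3, 73, 65, 4, 3]
350 [7, 3, 3, 4, 3, 4, 4, 4, 3, 4, 76, 76, 69, 72]
400 [3, 27, 12, 11, 26, 51, 4, 4, 22, 254, 72, 71, 65, 66]
450 [24, 25, 12, 28, 30, 50, 50, 4, 78, 226, 329, 329, 65, 66]
500 [16, 9, 11, 191, 191, 39, 30, 3, 78, 87, 329, 317, 65, 65]
550 [11, 10, 190, 269, 269, 190, 5, 4, 4, 4, 329, 328, 66, 66]
600 [4, 3, 193, 265, 267, 29, 28, 4, 4, 4, 329, 328, 82, 85]
650 [3, 3, 5, 192, 193, 35, 35, 4, 4, 4, 4, 4, 4, 3]
700 [3, 10, 46, 9, -1, 6, 206, 218, 144, 3, 4, 4, 3, 46]
750 [1, 15, 91, 33, 25, 180, 206, 220, 220, 135, 2, 2, 3, 47]
800 [157, 36, 27, 120, 155, 178, 194, 217, 220, 165, 2, 2, 2, 12]
850 [158, 33, 1, 129, 149, 167, 185, 202, 219, 219, 142, 2, 17, 16]
(170, 170) [489.   0. 255.]
(205, 160) [1219.  696.  -21.]
(150, 185) [658. 293. 119.]
(205, 150) [816. 252. 180.]
(180, 195) [446. -72. 230.]
```

>>> move_arm([
  [0,0,-0.04,0],
  [0,0,-0.08,0],
  [0,0,-0.12,0],
  [0,0,-0.15,-0.1],
  [-0.03,-0.02,-0.15,-0.22],
  [-0.06,-0.045,-0.15,-0.35],
  [-0.095,-0.07,-0.15,-0.48],
  [-0.13,-0.095,-0.15,-0.6],
  [-0.165,-0.12,-0.15,-0.72],
  [-0.19,-0.14,-0.15,-0.82],
  [-0.2,-0.148,-0.15,-0.89],
  [-0.2,-0.148,-0.15,-0.89],
], jaw=0)

```text
clock: 1.35
eef_pos: [401.2, -201.0, 355.5]
eef_rot: [-3.142, 0.0, 2.46]
wrist_force: [-0.2, -0.7, 0.6]
finger_gap: 2.3
finger_force: 0.0
```

Run:
```python
from h import *
w=shot('wrist','w1'); s=shot('side','s1'); c=shot('scene','c1'); print(w['origin'],w['orientation']); print(manip.read_state()['eef_pos'],manip.read_state()['eef_rot'],manip.read_state()['clock'])
```

```text
[ 346.33038478 -155.60077064  535.28561705] [2.88771801e+00 1.03806796e-04 8.89753334e-01]
[ 402.40243729 -199.48683237  355.33649432] [ 3.14148924e+00 -2.12409330e-04  2.45917287e+00] 1.5
```

View pics/w1.png

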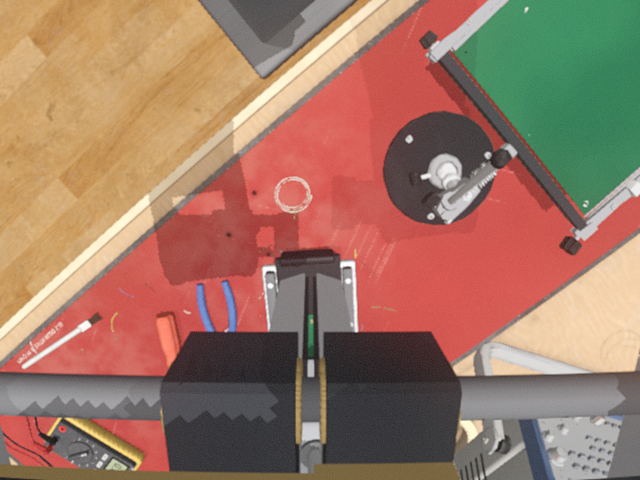

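View pics/s1.png

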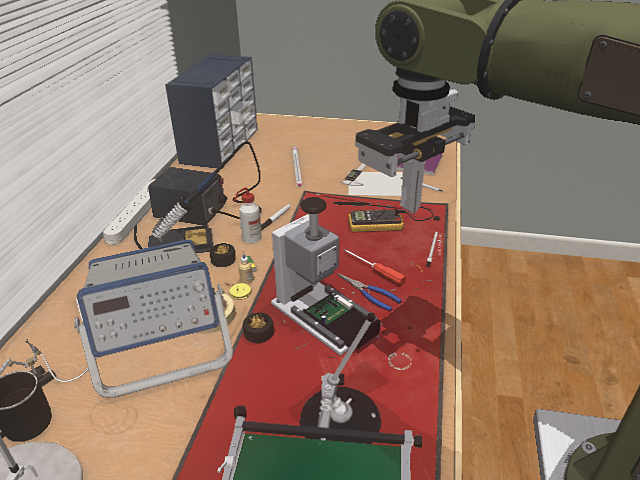

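The wrist view shows the base plate's front corners at (265,266) and (355,264), and the lip at (277–340, 252–262). The side view shows the head at (314,205) and the lip at about (363,335), with no obstruction between gripper and lip.

Run:
```python
from h import *
def crop(f,x,y,w=80,h=60): return cv2.resize(load(f)['frame'][y:y+h,x:x+w],(400,300),interpolation=cv2.INTER_CUBIC)
a=np.vstack([np.hstack([crop('s1',275,180),crop('c1',303,160)]),np.hstack([crop('s1',320,300),crop('w1',270,230)])])
cv2.imwrite('pics/mix.png',a)
```

```text
(no output)
```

View pics/mix.png

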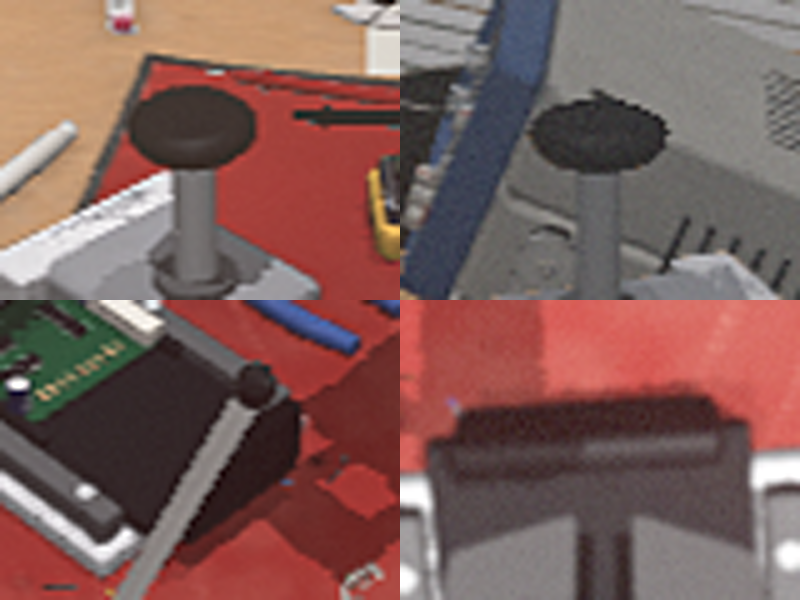

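Enlarged, the head spans (130–256, 87–172) in side and (130–267, 98–174) in scene. In the wrist pane the lip's front face is the dark band (460–720, y 400–440), with its top face below that. In the side pane a stand rod with a ball end at (255,385) crosses in front of the lip.

Run:
```python
from h import *
s=load('s1');c=load('c1');w=load('w1')
h=tri(s,(275+193/5,180+128/5),c,(303+198/5,160+135/5));print('head',h.round(1))
print('ball',dep(s,371,317).round(), 'rod',dep(s,357,348).round(), dep(s,345,375).round())
print('liptop front corners@48',[atz(w,270+(x)/5,230+y/5,48).round(1) for x,y in((60,142),(320,135))])
for v in range(250,268): print(v,dep(w,300,v).round(1),dep(w,325,v).round(1))
bl=atz(w,270-400*0+ (265-270),266,12);br=atz(w,355,264,12);print('base front',bl.round(1),br.round(1),np.linalg.norm(bl-br))
ang=np.arctan2(*(bl-br)[1::-1]);print(np.degrees(ang))
```

```text
head [ 583.8 -344.   260.1]
ball [439. -66. 250.] rod [ 478. -231.   15.] [ 492. -174.   -1.]
liptop front corners@48 [array([ 444.3, -278.3,   48. ]), array([ 481.8, -229.3,   48. ])]
250 [ 456.3 -261.5   16.9] [ 474.1 -235.9   24.6]
251 [ 456.  -261.1   22.9] [ 474.  -236.    29.1]
252 [ 456.2 -261.1   26.7] [ 473.7 -236.    34.1]
253 [ 456.4 -261.1   30.6] [ 473.8 -236.2   37.6]
254 [ 456.4 -261.    34.8] [ 473.8 -236.3   41.6]
255 [ 456.3 -260.8   39.9] [ 473.7 -236.4   45.8]
256 [ 456.1 -260.5   44.8] [ 474.4 -237.    46.6]
257 [ 456.5 -260.8   47.3] [ 475.2 -237.7   47.3]
258 [ 457.4 -261.5   47.6] [ 476.  -238.3   48.2]
259 [ 458.2 -262.1   48.3] [ 476.8 -239.    48.6]
260 [ 459.2 -263.    48.1] [ 477.8 -239.8   48.4]
261 [ 460.  -263.5   49. ] [ 478.8 -240.6   48.5]
262 [ 461.1 -264.4   48.5] [ 479.9 -241.4   48.2]
263 [ 462.1 -265.3   48.2] [ 481.5 -242.6   45.8]
264 [ 463.3 -266.3   47.3] [ 489.1 -247.7   22. ]
265 [ 470.2 -272.7   22.8] [ 490.  -248.4   22.3]
266 [ 471.4 -273.7   22.1] [ 491.1 -249.2   22.4]
267 [ 472.3 -274.5   22.4] [ 492.1 -250.1   22.3]
base front [ 445.6 -310.9   12. ] [ 516.1 -219.6   12. ] 115.30217913659375
-127.67949480884852
```

>>> move_arm([
  [-0.01,0,0.03,0],
  [-0.02,0,0.065,0],
  [-0.03,0,0.1,0],
  [-0.04,0,0.135,0],
  [-0.049,0,0.17,0],
  [-0.049,0,0.205,0],
  [-0.049,0,0.24,0],
  [-0.049,0,0.275,0],
  [-0.049,0,0.305,0],
  [-0.049,0,0.32,0],
  [-0.049,0,0.327,0],
  [-0.049,0,0.327,0],
])

```text
clock: 2.7
eef_pos: [440.2, -230.1, 27.9]
eef_rot: [-3.141, -0.001, 2.461]
wrist_force: [0.8, 0.4, 0.0]
finger_gap: 0.6
finger_force: 0.0
```

Run:
```python
from h import *
w=shot('wrist','w2'); s=manip.read_state();print(s['eef_pos'],s['wrist_force'],s['clock'])
cv2.imwrite('pics/w2c.png',w['frame'][120:480,100:540])
```

```text
[ 440.53702898 -230.47778257   28.72230638] [0.72002489 0.08817251 0.16130972] 2.75
```

View pics/w2c.png

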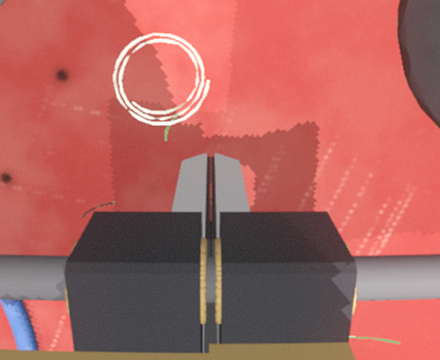

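The closed fingers stand free in front of the lip, with nothing near them. Pushing now along tool -x.

>>> move_arm([
  [-0.006,0,0,0],
  [-0.012,0,0,0],
  [-0.018,0,0,0],
  [-0.023,0,0,0],
  [-0.028,0,0,0],
  [-0.033,0,0,0],
  [-0.038,0,0,0],
  [-0.042,0,0,0],
  [-0.046,0,0,0],
  [-0.05,0,0,0],
])

```text
clock: 3.75
eef_pos: [479.1, -262.4, 28.3]
eef_rot: [-3.142, -0.0, 2.461]
wrist_force: [-1.4, 2.3, 0.5]
finger_gap: 0.8
finger_force: 1.2
```

>>> move_arm([
  [-0.0015,0,0,0],
  [-0.003,0,0,0],
  [-0.0045,0,0,0],
  [-0.006,0,0,0],
  [-0.007,0,0,0],
])

```text
clock: 4.25
eef_pos: [484.4, -266.8, 28.5]
eef_rot: [-3.142, 0.0, 2.461]
wrist_force: [-0.6, 2.3, -1.4]
finger_gap: 0.6
finger_force: 1.0
```

>>> move_arm([
  [-0.001,0,0,0],
  [-0.002,0,0,0],
  [-0.003,0,0,0],
  [-0.003,0,0,0],
])

```text
clock: 4.65
eef_pos: [486.3, -268.3, 28.4]
eef_rot: [-3.142, -0.001, 2.461]
wrist_force: [-3.7, 5.1, 2.1]
finger_gap: 0.3
finger_force: 3.2
```

>>> move_arm([
  [-0.0007,0,0,0],
  [-0.0014,0,0,0],
  [-0.002,0,0,0],
  [-0.002,0,0,0],
])

```text
clock: 5.05
eef_pos: [486.5, -268.4, 28.3]
eef_rot: [-3.141, -0.006, 2.461]
wrist_force: [-15.3, 13.0, 12.2]
finger_gap: 0.3
finger_force: 10.1
```

Sled is home: the force rose to over 20 N with no further advance. Retreating and lifting.

>>> move_arm([
  [0.01,0,0,0],
  [0.03,0,0,0],
  [0.055,0,0,0],
  [0.06,0,-0.03,0],
  [0.06,0,-0.065,0],
  [0.06,0,-0.1,0],
  [0.06,0,-0.14,0],
  [0.06,0,-0.18,0],
  [0.06,0,-0.22,0],
  [0.06,0,-0.255,0],
  [0.06,0,-0.275,0],
  [0.06,0,-0.275,0],
])

```text
clock: 6.25
eef_pos: [442.2, -232.7, 306.2]
eef_rot: [3.141, 0.006, 2.461]
wrist_force: [-0.1, -0.4, -0.3]
finger_gap: 0.5
finger_force: 0.0
```

Run:
```python
from h import *
c=shot('scene','c3'); w=shot('wrist','w3'); s=manip.read_state();print(s['eef_pos'],s['eef_rot'],s['wrist_force'],s['clock'])
p=np.array([583.8,-344]); d=p-s['eef_pos'][:2]; y=s['eef_rot'][2]
print('tool x,y',d@[np.cos(y),np.sin(y)],d@[np.sin(y),-np.cos(y)])
a=lambda c,x,y:cv2.resize(c['frame'][y:y+150,x:x+200],(400,300),interpolation=cv2.INTER_CUBIC)
cv2.imwrite('pics/v3.png',np.hstack([a(c,240,160),a(c,240,250)]))
```

```text
[ 441.50568436 -232.1382472   302.73079488] [-3.14143965e+00  2.13540193e-04  2.46067692e+00] [-1.88414195e-04 -1.06885065e+00  3.76922409e-01] 6.35
tool x,y -180.97970885775186 2.658756299129621
```

View pics/v3.png

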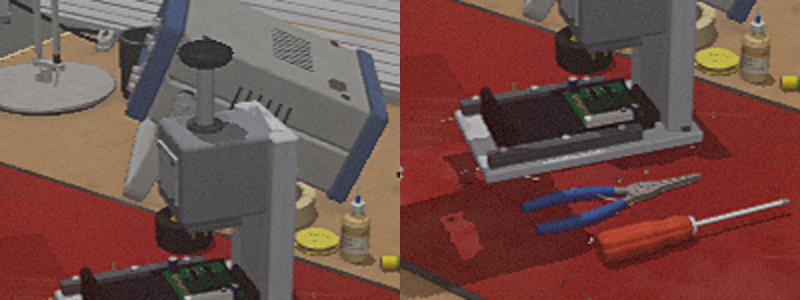

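The sled is home: the lip now stands behind the bare front of the base plate, and the tin, pliers and driver have not moved. Now moving over the head.

>>> move_arm([
  [-0.02,0,0,0],
  [-0.05,0,0,0],
  [-0.08,0,0,0],
  [-0.11,0,0,0],
  [-0.14,0,0,0],
  [-0.165,0.002,0,0],
  [-0.178,0.0025,0,0],
  [-0.181,0.0025,0,0],
  [-0.181,0.0025,0.012,0],
  [-0.181,0.0025,0.022,0],
  [-0.181,0.0025,0.026,0],
  [-0.181,0.0025,0.026,0],
])

```text
clock: 7.55
eef_pos: [583.4, -343.7, 276.7]
eef_rot: [-3.141, -0.001, 2.461]
wrist_force: [0.2, 0.2, -0.3]
finger_gap: 0.6
finger_force: 0.0
```

>>> move_arm([
  [0,0,0.004,0],
  [0,0,0.007,0],
  [0,0,0.009,0],
  [0,0,0.011,0],
  [0,0,0.013,0],
  [0,0,0.015,0],
  [0,0,0.017,0],
  [0,0,0.019,0],
  [0,0,0.021,0],
  [0,0,0.021,0],
])

```text
clock: 8.55
eef_pos: [583.9, -344.1, 257.5]
eef_rot: [3.141, 0.001, 2.461]
wrist_force: [-2.5, 0.7, 7.1]
finger_gap: 0.5
finger_force: 3.5
```

Contact, spring at 7 N, depth about 10.5 mm.

>>> move_arm([
  [0,0,0.001,0],
  [0,0,0.002,0],
  [0,0,0.003,0],
  [0,0,0.004,0],
  [0,0,0.004,0],
])

```text
clock: 9.05
eef_pos: [583.9, -344.1, 253.5]
eef_rot: [3.141, 0.001, 2.461]
wrist_force: [-1.6, 2.0, 6.6]
finger_gap: 0.4
finger_force: 3.1
```

>>> move_arm([
  [0,0,0.001,0],
  [0,0,0.002,0],
  [0,0,0.0025,0],
  [0,0,0.0025,0],
])

```text
clock: 9.45
eef_pos: [583.9, -344.1, 251.1]
eef_rot: [3.141, 0.002, 2.461]
wrist_force: [-1.3, 1.4, 6.9]
finger_gap: 0.2
finger_force: 3.5
```

>>> move_arm([
  [0,0,0.001,0],
  [0,0,0.002,0],
  [0,0,0.0025,0],
  [0,0,0.0025,0],
])

```text
clock: 9.85
eef_pos: [584.0, -344.2, 248.7]
eef_rot: [3.141, 0.002, 2.461]
wrist_force: [-0.6, 0.7, 7.7]
finger_gap: 0.7
finger_force: 3.7
```

>>> move_arm([
  [0,0,0.001,0],
  [0,0,0.002,0],
  [0,0,0.0025,0],
  [0,0,0.0025,0],
])

```text
clock: 10.25
eef_pos: [584.1, -344.2, 246.4]
eef_rot: [3.141, 0.002, 2.461]
wrist_force: [-2.3, 1.0, 7.2]
finger_gap: 0.8
finger_force: 4.1
```

>>> move_arm([
  [0,0,0.001,0],
  [0,0,0.002,0],
  [0,0,0.003,0],
  [0,0,0.003,0],
])

```text
clock: 10.65
eef_pos: [584.1, -344.3, 245.2]
eef_rot: [3.141, 0.004, 2.461]
wrist_force: [-5.8, 3.6, 18.7]
finger_gap: 0.8
finger_force: 9.2
```

>>> move_arm([
  [0,0,0.0005,0],
  [0,0,0.001,0],
  [0,0,0.001,0],
])

```text
clock: 10.95
eef_pos: [584.1, -344.3, 244.8]
eef_rot: [3.141, 0.005, 2.461]
wrist_force: [-6.4, 4.2, 22.6]
finger_gap: 0.3
finger_force: 11.0
```

About 10 N/mm at 22.6 N means the rubber stop. Backing off to check the catch.

>>> move_arm([
  [0,0,0,0],
  [0,0,-0.002,0],
  [0,0,-0.004,0],
  [0,0,-0.006,0],
  [0,0,-0.008,0],
  [0,0,-0.01,0],
  [0,0,-0.01,0],
])

```text
clock: 11.65
eef_pos: [583.9, -344.1, 251.0]
eef_rot: [-3.142, 0.0, 2.461]
wrist_force: [0.4, -0.4, -0.6]
finger_gap: 0.4
finger_force: 0.0
```

Force is zero after backing off 6 mm, so it is caught. Lifting clear.

>>> move_arm([
  [0,0,-0.02,0],
  [0,0,-0.05,0],
  [0.02,0,-0.08,0],
  [0.05,0,-0.1,0],
  [0.09,0,-0.1,0],
  [0.12,0,-0.1,0],
  [0.12,0,-0.1,0],
])

```text
clock: 12.35
eef_pos: [488.9, -266.9, 352.1]
eef_rot: [3.141, 0.001, 2.461]
wrist_force: [0.5, -0.6, 1.1]
finger_gap: 0.7
finger_force: 0.0
```

Run:
```python
from h import *
c=shot('scene','c4'); s=manip.read_state();print(s['eef_pos'],s['wrist_force'],s['clock'])
cv2.imwrite('pics/v4.png',cv2.resize(c['frame'][160:360,220:440],(660,600)))
```

```text
[ 489.97927623 -267.9282356   351.81765125] [-0.94269185  0.4279734   0.65678137] 12.4
```

View pics/v4.png

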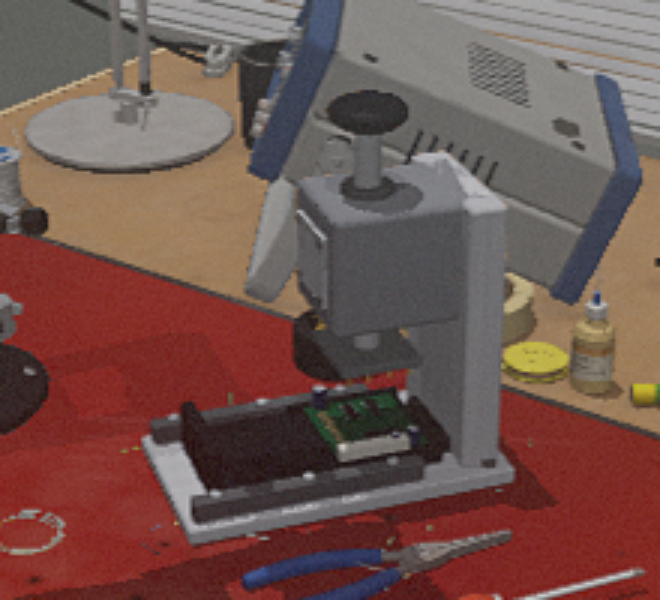

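The plunger head stays down at (367,110), the plate below the housing is lowered, the sled is home, and the robot is clear.

```bash
python3 -c "
from cell import manip; print(manip.sign_off())"
```

```text
the job is handed in; nothing more can be done
None
```

The sled is fully home, the plunger was pressed to its stop at about 23 N and stayed down after release, nothing beside the press appears to have moved, and the job is handed in at about 12 s.

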